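# Put the fallen demo speaker back on its display plinth

### The job

The demo speaker has fallen on its face on the counter. Draw the red empty-place marker pin out of the bore in the free display plinth and park it upright in the notch in that plinth's side ledge, then stand the speaker upright in the middle of that plinth, its silver front facing the same way as the plinth's orange edge. Set it down, do not drop it, and leave the second speaker and the watch stand as they are.

Things in the scene. Friction and masses are not known exactly. Their poses are not given: they have to be found in the camera images.
- plinth: The free display plinth, fixed: white block 110 x 110 x 40 mm high, red marker in the vertical 11 mm bore at its centre, black outline 64 mm square for the speaker. Origin: centre of its underside; z up; +x to its orange front edge. Grey ledge on its +y side (y = 55 to 85 mm, same height, 46 mm along x) with a notch 12 mm wide, open at top, bottom and outer (+y) end
- plinth_bore (a point): Mouth of the bore: centre of the free plinth's top face, 40 mm above the counter; axes as the plinth's
- plinth_notch (a point): Middle of the notch of the free plinth, at the level of the ledge's top (in the plinth's frame x = 0, y = 70 mm, z = 40 mm); axes as the plinth's
- marker: The marker pin, loose, 60 g: steel shaft 8 mm diameter, 34 mm long, below a red collar (26 mm diameter, 4 mm thick) that rests on the plinth; above it a red round grip 16 mm diameter, 32 mm high. Origin: on the axis at the collar's underside (tip at z = -34 mm, top at z = +36 mm); z up along the pin
- marker_tip (a point): Lower end of the marker's shaft, on its axis, 34 mm below its origin
- speaker: The fallen speaker, loose, about 350 g: black box 52 x 52 x 140 mm tall, silver front with two round drivers, white plate on its back, orange top. Origin: centre of its underside; z along its height, to the top; +x out of its silver front. At the start it lies on its front, back up, origin 26 mm above the counter, centre 70 mm from the origin along z
- speaker_front (a point): Centre of the silver front face, at x = 26 mm, z = 70 mm in the speaker's frame
- speaker_top (a point): Centre of the speaker's orange top face, at z = 140 mm in its frame
- plinth_b: The second plinth, the same in form, fixed, taken by the second speaker: origin and axes as the free plinth's
- speaker_b: The second speaker, the same in form, upright on the second plinth; leave it alone. Origin: centre of its underside
- watch_stand: Loose watch stand behind the plinths: white foot 70 x 70 mm, grey cushion with a watch, 96 mm high; leave it alone. Origin: centre of its underside

How it is judged:
On the way, in this order (a step that is already met when the one before it is completed fails the run):
1. the marker is drawn fully out of the bore, its tip clear above the plinth (z of marker_tip in the frame of plinth above 0.042 m), for 0.1 s.
2. the marker is parked in the notch of the free plinth: shaft down in the notch, collar resting on the ledge, released (x of marker in the frame of plinth between -0.006 and 0.006 m and y of marker in the frame of plinth between 0.058 and 0.082 m and z of marker in the frame of plinth between 0.036 and 0.044 m and angle between marker's own z axis and vertical below 0.2 rad and contact force between marker and the fingers below 0.1 N), for 0.2 s.
3. the speaker stands upright in the middle of the free plinth, front towards the orange edge, released (x of speaker in the frame of plinth between -0.012 and 0.012 m and y of speaker in the frame of plinth between -0.012 and 0.012 m and z of speaker in the frame of plinth between 0.036 and 0.044 m and angle between speaker's own z axis and vertical below 0.06 rad and angle between the x axis of speaker and the x axis of plinth, either way round below 0.26 rad and x of speaker_front in the frame of plinth above 0 m and contact force between speaker and the fingers below 0.1 N), for 0.2 s.
At the end, for the whole second after the job is handed in: Speaker upright within 3 deg on the free plinth, within 12 mm of its centre in x and y, front to the orange edge within 15 deg. Marker upright within 11 deg in that plinth's notch, within 12 mm of its middle along and 6 mm across, collar on the ledge within 4 mm. Both released, at rest (all of step 2 and all of step 3 and linear speed of each of speaker, marker below 0.02 m/s); the robot touches nothing.
It fails at once if the speaker is let go in the air: it touches nothing while its underside is more than 6 mm higher than the free plinth's top (contact force between speaker and anything else below 0.02 N and z of speaker in the frame of plinth above 0.046 m).
It fails at once if the second speaker is moved by more than 15 mm (distance of speaker_b from where it was at the start of the episode above 0.015 m).
It fails at once if the watch stand is moved by more than 20 mm (distance of watch_stand from where it was at the start of the episode above 0.02 m).
It also fails if it takes over 72 s, if anything falls off the work surface, if the arm or the gripper's body presses on something with over 40 N, if the wrist force passes 120 N, or if a joint passes its speed limit or range.

### The arm

A 6-joint arm with a two-finger parallel gripper is mounted at the origin on the work surface. World frame = base frame: x ahead of the robot, y to its left, z up, the work surface at z = 0. Lengths are in m, angles in rad, forces in N, time in s.
With the tool pointing down it reaches from about 0.4 to 0.925 m from the base axis. Payload 12.5 kg.
Tool frame: the origin (TCP) lies on the centre line of the jaws, within the pads' length; the fingertips stand 11 mm ahead of it and the grasp point (between the pads) lies 8 mm behind it; z points along the fingers, y is the line along which they close (so a half turn about z gives the same grasp; the last joint's range is limited). The gripper opens to 95 mm and grips with 3 to 60 N. Pads are 20 mm wide; open, the fingers measure 119 mm over their backs; the gripper's body (75 mm by 180 mm) begins 59 mm behind the grasp point.
Start: joints at [-1.258, 0.491, 1.559, -0, 1.092, -0.106], TCP at [0.254, -0.571, 0.192] pointing down, gripper open.
Joint ranges: [-3.1, 3.1], [-0.84, 2.19], [0.05, 2.79], [-1.13, 4.28], [0.06, 2.93], [-2.69, 2.69]. Speed limits (rad/s): [2.22, 2.22, 2.79, 3.14, 3.14, 3.14].

### API

Orientations are given as a unit quaternion [w, x, y, z].
In Python, from bench import env gives the robot as it stands.
- The arm moves only by the tool carry_out, never from a script. Its argument "deltas" is a list of rows, each an object with "hand": the opening in per cent of the stroke, from 0 (shut) to 100 (fully open); "linear": the shift along the tool's x, y, z in mm, a list of three; "spin": the turn about the tool's z in rad. A call has 1 to 8 rows; each row is the pose to reach, as a shift and turn from the pose commanded when the call began, along the tool's axes at that moment; what a row does not reach only later rows make up. A row lasts 1/8 s, in which the tool goes at most 62.5 mm and 10.7 degrees, less where a joint would pass 70% of its speed; a pose out of reach is approached as far as the arm can. A call with a gripper value outside its range is refused whole. The fingers move at their own pace and stop on an object; the grip force is fixed at half the most. Time passes only in rows, so rows that repeat a pose let the fingers close. It gives the time, the measured TCP pose, the force, the opening and the grip force at its end, in the units of the state.
- env.observe(): the state, without advancing time (a new reading comes with each control period).
- env.get_image(name): name is "scene" or "top" or "wrist"; returns a dict with "pixels" (400x640x3 uint8, red, green, blue), "depth" (400x640 float32, m along the optical axis (not along the pixel's ray), 0 where there is no reading), "K" (3x3 intrinsics, pixels), "extrinsics" (4x4, takes a point from camera to world coordinates). Camera axes: x right, y down, z forward; pixel columns grow to the right and rows downward; lengths in m; the calibration is good to about 2 mm. The wrist camera is an equidistant fisheye: a pixel r from the principal point sees the ray r / f radians off the axis. A picture is of the moment at which its call begins.
- env.sign_off(): hands the job in; it is judged then, once.
The state is a dict: "time": time; "joints": joint angles; "qvel": joint speeds; "tau": joint torques, N m; "ee_pos": TCP position; "ee_rot": TCP orientation; "contact_force": force on the tool from outside, world axes, zero at the start; "moment": the same for the moment, N m; "finger_gap": finger opening in m; "grip_force": force on a finger pad.
Only numpy, scipy, OpenCV 4.12 (cv2) and the standard library are available. Lean on these libraries where they do the work, as an engineer would, in place of code of your own. Each camera call takes 0.05 s, during which the arm holds its last target. There are 200 camera calls.

## Working session

There is one attempt and no reset: what is moved stays moved. The work goes in short steps, Python scripts to look and compute and a tool call to move; the robot and the scene stay as the last step left them, time stands still between calls to the robot, and variables do not carry over. Pictures are saved under pics/ and viewed, at most 10 in all, crops included, and the job is handed in when it is done.

Besides the shell and the picture viewer there is one more tool, called by a JSON object that holds its "fn" and its "kwargs". carry_out: Moves the arm, as the interface text tells. Its arguments: {"type":"object","properties":{"deltas":{"type":"array"}},"required":["deltas"]}

```bash
mkdir -p pics; ls
python3 - <<'E'
from bench import env
import cv2,numpy as np
s=env.observe();print(s)
for n in("scene","top"):
    d=env.get_image(n);np.savez(f"{n}0.npz",**d);cv2.imwrite(f"pics/{n}0.png",d["pixels"][...,::-1]);print(n,d["K"],d["extrinsics"].round(3))
E
```

```text
pics
{'time': 0.0, 'joints': array([-1.25757775e+00,  4.91561811e-01,  1.55946236e+00,  7.26861832e-06,
        1.09169562e+00, -1.05605808e-01]), 'qvel': array([ 3.05909990e-04,  2.99188952e-04, -2.27410683e-03,  8.60388646e-05,
       -3.25183062e-05,  1.30833920e-03]), 'tau': array([ 4.69030347e-04, -6.12656593e+01, -2.58189690e+01,  6.92767231e-02,
        4.81682376e-02, -1.09815762e-04]), 'ee_pos': array([ 0.25411341, -0.57070888,  0.19155592]), 'ee_rot': array([-5.60865768e-04,  9.78153474e-01,  2.07883296e-01, -5.51898525e-05]), 'contact_force': array([-0.39255478, -0.70601456, -1.22882189]), 'moment': array([ 0.01026726, -0.0274978 , -0.05996727]), 'grip_force': 0.0, 'finger_gap': 0.0953113857611223}
scene [[475.44029345   0.         310.23385462]
 [  0.         475.44029345 196.28833319]
 [  0.           0.           1.        ]] [[ 0.901  0.245 -0.359  0.959]
 [ 0.434 -0.513  0.741 -0.759]
 [-0.003 -0.823 -0.568  0.604]
 [ 0.     0.     0.     1.   ]]
top [[399.59571247   0.         320.98171399]
 [  0.         399.59571247 199.6493896 ]
 [  0.           0.           1.        ]] [[ 0.008 -0.989  0.147  0.482]
 [-1.    -0.005  0.02  -0.042]
 [-0.019 -0.147 -0.989  0.837]
 [ 0.     0.     0.     1.   ]]
```

View pics/scene0.png

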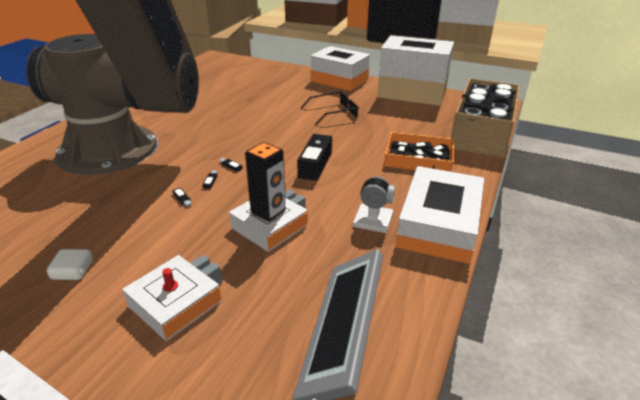

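View pics/top0.png

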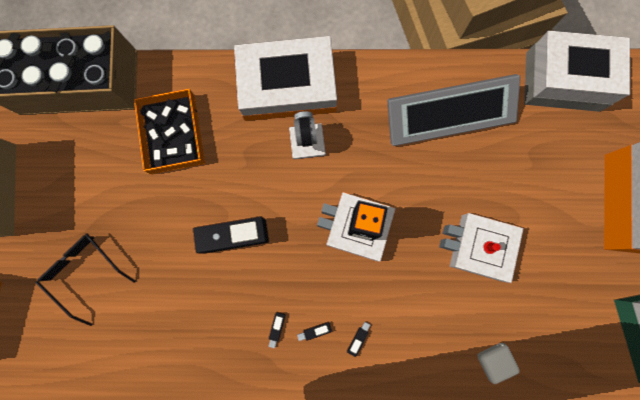

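The scene view shows the free plinth (about 170,295) with the red pin at (169,280), its ledge on the far side and the orange edge at lower right. The fallen speaker is at (316,157), and its black underside is the end nearest this camera. In the top view the pin is at (490,247), the plinth is centred near (489,247) with its ledge to the left, and the speaker lies at (232,235) with its top towards +y.

```bash
cat > h.py <<'E'
import numpy as np,cv2
from scipy.spatial.transform import Rotation as R
def plane(d,uv,z):
    K,E=d["K"],d["extrinsics"];uv=np.atleast_2d(np.asarray(uv,float))
    r=np.c_[(uv-K[:2,2])/K[[0,1],[0,1]],np.ones(len(uv))]@E[:3,:3].T
    return E[:3,3]+r*((z-E[2,3])/r[:,2])[:,None]
def cloud(d):
    K,E=d["K"],d["extrinsics"];v,u=np.indices(d["depth"].shape)
    c=np.stack([(u-K[0,2])/K[0,0],(v-K[1,2])/K[1,1],np.ones(u.shape)],-1)*d["depth"][...,None]
    return c@E[:3,:3].T+E[:3,3]
def rect(d,mask,z):
    n,l,s,c=cv2.connectedComponentsWithStats(mask.astype(np.uint8)); i=1+np.argmax(s[1:,4])
    p=plane(d,np.argwhere(l==i)[:,::-1],z)[:,:2]
    return cv2.minAreaRect((p*1000).astype(np.float32))
def rel(s,p):  # world point -> tool axes, mm, from the measured TCP
    q=s["ee_rot"];return R.from_quat([q[1],q[2],q[3],q[0]]).inv().apply(np.asarray(p)-s["ee_pos"])*1000
E
python3 - <<'E'
from h import *
d=dict(np.load("top0.npz"));P=cloud(d);Z=P[...,2];hsv=cv2.cvtColor(d["pixels"],cv2.COLOR_RGB2HSV);px=d["pixels"].astype(int)
v,u=np.indices(Z.shape)
box=lambda a,b,c,e:(u>a)&(u<b)&(v>c)&(v<e)
free=box(435,530,200,290)
white=(hsv[...,1]<50)&(hsv[...,2]>170)
print("z plinth",np.median(Z[free&white]))
print("plinth white",rect(d,free&white&(abs(Z-.04)<.012),.04))
grey=free&~white&(hsv[...,1]<90)&(abs(Z-.04)<.012)&(u<465)
print("ledge comps");n,l,s,c=cv2.connectedComponentsWithStats(grey.astype(np.uint8))
for i in range(1,n):
    if s[i,4]>20: print(s[i],plane(d,c[i],.04))
red=free&((hsv[...,0]<8)|(hsv[...,0]>172))&(hsv[...,1]>150)&(hsv[...,2]>80)
p=P[red];print("red",p.min(0),p.max(0),len(p)); t=p[p[:,2]>.068];print("top of grip",t.mean(0),len(t)); 
t=p[(p[:,2]<.05)];print("collar",t.mean(0),len(t))
sp=box(180,290,200,265)&(Z>.035)
print("spk z",np.median(Z[sp]),rect(d,sp,.052))
wp=sp&white;n,l,s,c=cv2.connectedComponentsWithStats(wp.astype(np.uint8));i=1+np.argmax(s[1:,4]);print("plate",plane(d,c[i],.052))
for nm,b in(("spk_b",box(340,395,195,245)),):
    m=b&(Z>.15);print(nm,P[m].min(0),P[m].max(0))
b=box(285,330,100,165)&(Z>.03);print("watch",P[b].min(0),P[b].max(0))
# scene check: marker
d=dict(np.load("scene0.npz"));hs=cv2.cvtColor(d["pixels"],cv2.COLOR_RGB2HSV)
v,u=np.indices(Z.shape);m=((hs[...,0]<5)|(hs[...,0]>172))&(hs[...,1]>150)&box(150,190,260,300);p=cloud(d)[m];print("scene red",np.median(p,0),p.min(0),p.max(0))
f=box(115,225,250,335);w=f&(hs[...,1]<50)&(hs[...,2]>170);print("scene plinth",rect(d,w&(abs(cloud(d)[...,2]-.04)<.008),.04))
sp=box(295,335,130,182)&(cloud(d)[...,2]>.047);print("scene spk",rect(d,sp,.052))
E
```

```text
z plinth 0.040896999100213494
plinth white ((508.7144470214844, -355.8650207519531), (110.23367309570312, 110.01986694335938), 74.3853988647461)
ledge comps
[442 222  23  45 373] [[ 0.52406507 -0.28834415  0.04      ]]
red [ 0.49677912 -0.37800171  0.04053905] [ 0.51817781 -0.34481245  0.07930041] 147
top of grip [ 0.50831551 -0.35356451  0.07553932] 64
collar [ 0.50690897 -0.35333041  0.04513186] 54
spk z 0.0525343764107119 ((529.385009765625, 155.09515380859375), (52.657352447509766, 141.73085021972656), 9.848410606384277)
plate [[0.53483338 0.12670085 0.052     ]]
spk_b [ 0.48233358 -0.13619273  0.15011531] [ 0.58018886 -0.0415389   0.83677693]
watch [ 0.48233358 -0.0415389   0.03008903] [0.80070039 0.04966513 0.83677693]
scene red [ 0.51386498 -0.36169486  0.05659691] [ 0.49867227 -0.75944074  0.0410453 ] [ 0.95946355 -0.34783937  0.60374623]
scene plinth ((510.1064147949219, -357.1661376953125), (112.17859649658203, 110.3813705444336), 74.48786926269531)
scene spk ((533.27099609375, 149.43893432617188), (52.299251556396484, 145.11619567871094), 9.687882423400879)
```

Run:
```python
from h import *
from bench import env
s=env.observe();print(rel(s,[.509,-.3565,.14]))
```

```text
[319.99582078 -92.03886296  51.75413713]
```

{"fn": "carry_out", "kwargs": {"deltas": [{"hand": 100, "linear": [55, -15, 5], "spin": 0.11}, {"hand": 100, "linear": [110, -31, 15], "spin": 0.23}, {"hand": 100, "linear": [165, -47, 25], "spin": 0.34}, {"hand": 100, "linear": [220, -63, 35], "spin": 0.46}, {"hand": 100, "linear": [270, -78, 45], "spin": 0.57}, {"hand": 100, "linear": [320, -92, 52], "spin": 0.69}, {"hand": 100, "linear": [320, -92, 52], "spin": 0.691}, {"hand": 100, "linear": [320, -92, 52], "spin": 0.691}]}}

```text
time: 1.1
ee_pos: [0.5089, -0.3568, 0.1399]
ee_rot: [-0.0, 0.991, -0.135, -0.0]
contact_force: [0.2, 0.2, -0.5]
finger_gap: 0.0949
grip_force: 0.0
```

Run:
```python
from h import *
from bench import env
s=env.observe();print(s["time"],s["ee_pos"],rel(s,[.509,-.3565,.058]));q=s["ee_rot"];y=R.from_quat([q[1],q[2],q[3],q[0]]).as_matrix();print(y.round(3))
d=env.get_image("wrist");np.savez("w1.npz",**d);cv2.imwrite("pics/w1.png",d["pixels"][...,::-1]);print(d["K"],d["extrinsics"].round(3))
```

```text
1.1 [ 0.50888421 -0.35679351  0.13990741] [ 8.03792699e-02 -3.11423573e-01  8.19073814e+01]
[[ 0.964 -0.267 -0.001]
 [-0.267 -0.964  0.   ]
 [-0.001 -0.    -1.   ]]
[[309.70691629   0.         316.28190191]
 [  0.         309.70691629 198.10739464]
 [  0.           0.           1.        ]] [[-0.268 -0.922 -0.281  0.589]
 [-0.963  0.256  0.079 -0.378]
 [-0.001  0.292 -0.956  0.333]
 [ 0.     0.     0.     1.   ]]
```

View pics/w1.png

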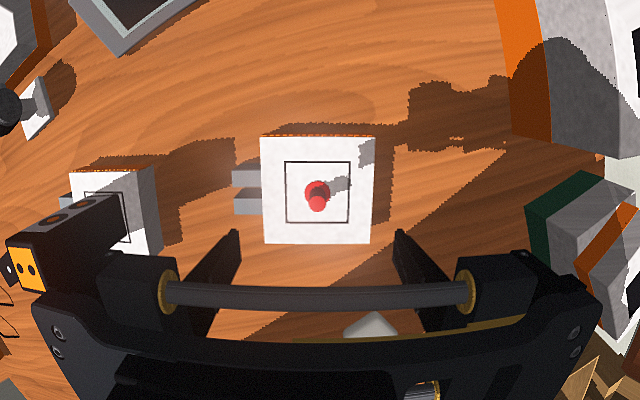

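The wrist view shows the plinth square in the picture at (260–376, 136–243). The pin is at (317,192), midway between the fingers, and the notch gap is at about (248,190).

```bash
cat >> h.py <<'E'
def fplane(d,uv,z):
    K,E=d["K"],d["extrinsics"];uv=np.atleast_2d(np.asarray(uv,float));o=uv-K[:2,2];r=np.linalg.norm(o,axis=1);t=r/K[0,0]
    v=np.c_[o/r[:,None]*np.sin(t)[:,None],np.cos(t)]@E[:3,:3].T
    return E[:3,3]+v*((z-E[2,3])/v[:,2])[:,None]
E
python3 - <<'E'
from h import *
d=dict(np.load("w1.npz"));hsv=cv2.cvtColor(d["pixels"],cv2.COLOR_RGB2HSV);v,u=np.indices(hsv.shape[:2])
w=(hsv[...,1]<60)&(hsv[...,2]>110)&(u>255)&(u<382)&(v>130)&(v<250)
p=fplane(d,np.argwhere(w)[:,::-1],.04)[:,:2];r=cv2.minAreaRect((p*1000).astype(np.float32));print(r)
red=((hsv[...,0]<8)|(hsv[...,0]>172))&(hsv[...,1]>140)&(u>295)&(u<340)&(v>170)&(v<220);print(np.argwhere(red).min(0),np.argwhere(red).max(0))
g=hsv[150:225,225:265,2];print(g[:,12],g[:,25])
e=np.array([[-.268,0]]) 
yaw=-np.radians(15.5);c=np.array([.509,-.3565]);ex=np.array([np.cos(yaw),np.sin(yaw)]);ey=np.array([-ex[1],ex[0]])
for q,z in(([248,189.5],.04),([317,203],.076),([317,182],.044)):
    o=fplane(d,q,z)[0];print(o,(o[:2]-c)@ex*1000,(o[:2]-c)@ey*1000)
E
```

```text
((508.930419921875, -352.7419738769531), (117.5516357421875, 110.42893981933594), 74.48560333251953)
[181 305] [211 329]
[204 202 204 208 204 204 209 209 209 208 208 208 212 217 224 156 119 104
 106 115 132 167 167 161 167 162 160 165 160 165 166 164 163 163 163 162
 170 186 202 198 202 200 198 163 117  87  96  88 132 175 166 163 159 164
 163 159 161 162 161 158 162 159 162 169 178 191 194 191 191 194 193 199
 200 200 206] [209 206 211 207 199 205 207 215 212 125 133 140 130 115 108 116 116 109
 114 121 147 178 168 166 171 171 169 171 175 171 173 173 171 169 173 176
 168 150 130 124 126 120 121 118 117 118 116 116 140 170 173 167 169 167
 168 168 167 167 170 162 161 162 167 167 184 198 204 200 203 201 205 208
 211 208 206]
[ 0.5295315  -0.29048001  0.04      ] 2.1417041658423375 69.10568143471397
[ 0.50877238 -0.35605153  0.076     ] -0.3391917465911978 0.37132522022793185
[ 0.51924494 -0.35901235  0.044     ] 10.54372931243174 0.31686513091589136
```

{"fn": "carry_out", "kwargs": {"deltas": [{"hand": 100, "linear": [0, 0, 40], "spin": 0}, {"hand": 100, "linear": [0, 0, 70], "spin": 0}, {"hand": 100, "linear": [0, 0, 82], "spin": 0}, {"hand": 100, "linear": [0, 0, 82], "spin": 0}, {"hand": 0, "linear": [0, 0, 82], "spin": 0}, {"hand": 0, "linear": [0, 0, 82], "spin": 0}, {"hand": 0, "linear": [0, 0, 82], "spin": 0}, {"hand": 0, "linear": [0, 0, 82], "spin": 0}]}}

```text
time: 2.15
ee_pos: [0.5092, -0.3569, 0.0584]
ee_rot: [0.0, 0.991, -0.136, 0.0]
contact_force: [-0.0, -0.7, 0.3]
finger_gap: 0.0602
grip_force: 0.0
```

{"fn": "carry_out", "kwargs": {"deltas": [{"hand": 0, "linear": [0, 0, 0], "spin": 0}, {"hand": 0, "linear": [0, 0, 0], "spin": 0}, {"hand": 0, "linear": [0, 0, 0], "spin": 0}, {"hand": 0, "linear": [0, 0, 0], "spin": 0}, {"hand": 0, "linear": [0, 0, 0], "spin": 0}, {"hand": 0, "linear": [0, 0, 0], "spin": 0}, {"hand": 0, "linear": [0, 0, 0], "spin": 0}, {"hand": 0, "linear": [0, 0, 0], "spin": 0}]}}

```text
time: 3.15
ee_pos: [0.5091, -0.3568, 0.0581]
ee_rot: [0.0, 0.991, -0.136, 0.0]
contact_force: [0.1, -0.1, -0.3]
finger_gap: 0.0004
grip_force: 0.0
```

The fingers closed on nothing, so I'm taking a picture.

Run:
```python
from h import *
from bench import env
d=env.get_image("wrist");np.savez("w2.npz",**d);a=d["pixels"][100:340,160:480,::-1];cv2.imwrite("pics/w2.png",cv2.resize(a,None,fx=2,fy=2))
d=env.get_image("scene");b=d["pixels"][200:350,90:290,::-1];np.savez("s2.npz",**d);cv2.imwrite("pics/s2.png",cv2.resize(b,None,fx=3,fy=3))
```

```text
(no output)
```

View pics/w2.png

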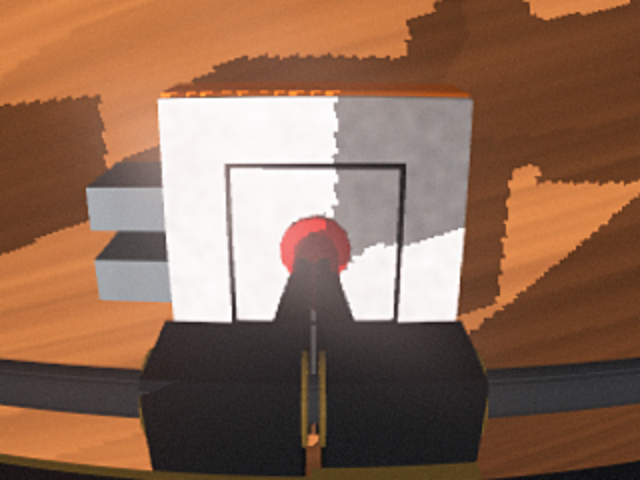

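View pics/s2.png

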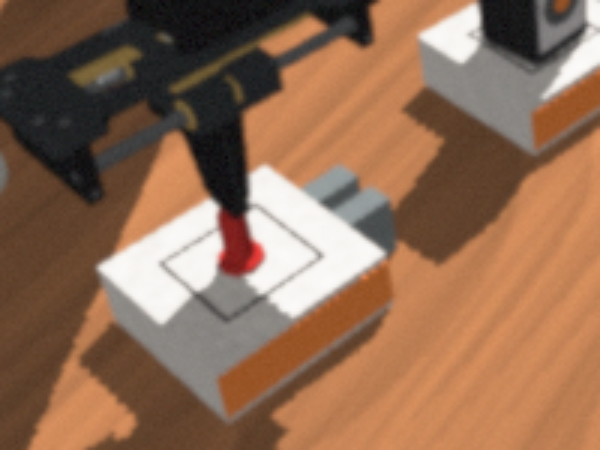

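Run:
```python
from h import *
from bench import env
s=env.observe();print(s["ee_pos"],s["finger_gap"])
def pin(d,p):
    c=(np.asarray(p)-d["extrinsics"][:3,3])@d["extrinsics"][:3,:3];return d["K"][:2,:2].diagonal()*c[:2]/c[2]+d["K"][:2,2]
def fis(d,p):
    c=(np.asarray(p)-d["extrinsics"][:3,3])@d["extrinsics"][:3,:3];r=np.hypot(*c[:2]);return c[:2]/r*np.arctan2(r,c[2])*d["K"][0,0]+d["K"][:2,2]
w=dict(np.load("w2.npz"));sc=dict(np.load("s2.npz"))
for z in(.040,.047,.058,.066,.076): print(z,"wristcrop",2*(fis(w,[.509,-.3568,z])-[160,100]),"scenecrop",3*(pin(sc,[.509,-.3568,z])-[90,200]))
# depth map around the fingers/pin in the scene
C=cloud(sc)
for v in range(264,292,2): print(v,(C[v,164:176:2]*1000).round().astype(int).tolist())
```

```text
[ 0.50914107 -0.35684013  0.05817461] 0.0008341994408694862
0.04 wristcrop [316.13540707 243.87763532] scenecrop [241.11411214 258.26651572]
0.047 wristcrop [316.23367076 251.03970511] scenecrop [238.9290681  249.05920392]
0.058 wristcrop [316.39973905 263.18718791] scenecrop [235.44982051 234.39839304]
0.066 wristcrop [316.53039683 272.78326456] scenecrop [232.88377151 223.58560722]
0.076 wristcrop [316.70682052 285.79559053] scenecrop [229.63303268 209.88768375]
264 [[520, -369, 103], [520, -365, 100], [519, -361, 96], [520, -358, 94], [523, -356, 93], [480, -312, 40]]
266 [[516, -366, 95], [519, -365, 95], [521, -363, 95], [522, -360, 92], [521, -355, 88], [483, -316, 39]]
268 [[509, -361, 84], [519, -366, 92], [521, -363, 91], [520, -359, 86], [523, -358, 87], [486, -320, 40]]
270 [[504, -358, 75], [514, -363, 83], [520, -364, 86], [520, -360, 83], [522, -358, 82], [489, -323, 39]]
272 [[506, -360, 73], [512, -361, 77], [518, -363, 81], [520, -361, 80], [515, -352, 70], [491, -326, 38]]
274 [[509, -364, 74], [512, -363, 74], [515, -361, 73], [516, -358, 72], [517, -355, 69], [495
[... 168 characters left out ...]
2, 65], [517, -361, 65], [517, -357, 61], [501, -338, 38]]
280 [[505, -363, 58], [512, -366, 63], [514, -363, 62], [516, -361, 60], [517, -358, 58], [515, -352, 52]]
282 [[492, -353, 39], [510, -364, 56], [514, -364, 58], [515, -361, 55], [518, -359, 55], [515, -353, 49]]
284 [[498, -359, 42], [509, -365, 52], [513, -364, 53], [514, -361, 51], [517, -359, 50], [515, -354, 45]]
286 [[503, -364, 44], [509, -366, 48], [512, -364, 48], [514, -362, 47], [517, -360, 47], [517, -357, 44]]
288 [[506, -368, 45], [508, -366, 43], [512, -365, 44], [513, -362, 43], [517, -361, 43], [518, -358, 41]]
290 [[508, -371, 43], [510, -369, 43], [513, -367, 42], [518, -367, 44], [520, -365, 43], [521, -362, 41]]
```

The depth puts the fingertips at about z = 0.078, just above the pin's top, not at the 0.047 that the pose implies. I'll measure the fingertip position from the open-hand wrist view and this one.

```bash
cat >> h.py <<'E'
def fcloud(d):
    K,E=d["K"],d["extrinsics"];v,u=np.indices(d["depth"].shape);o=np.stack([u-K[0,2],v-K[1,2]],-1);r=np.linalg.norm(o,axis=-1)+1e-9
    c=np.concatenate([o/r[...,None]*np.tan(r/K[0,0])[...,None],np.ones(r.shape+(1,))],-1)*d["depth"][...,None]
    return c@E[:3,:3].T+E[:3,3]
E
python3 - <<'E'
from h import *
tool=lambda P,t,yaw=-15.5:(lambda D:np.stack([D@[np.cos(np.radians(yaw)),np.sin(np.radians(yaw)),0],D@[np.sin(np.radians(yaw)),-np.cos(np.radians(yaw)),0],-D[...,2]],-1)*1000)(P-np.array(t))
d=dict(np.load("w1.npz"));T=tool(fcloud(d),[.5089,-.3568,.1399]);v,u=np.indices(T.shape[:2])
m=(T[...,2]<40)&(T[...,2]>-60)&(abs(T[...,0])<40)&(abs(T[...,1])<75)
for sgn in(1,-1):
    q=T[m&(sgn*T[...,1]>0)];i=np.argsort(q[:,2])[-8:];print(len(q),q[i].round(0).tolist())
d=dict(np.load("w2.npz"));T=tool(fcloud(d),[.5091,-.3568,.0582])
for v in range(200,264,6): print(v,T[v,310:328:6].round().astype(int).tolist())
d=dict(np.load("s2.npz"));C=tool(cloud(d),[.5091,-.3568,.0582]);print("scene",C[270:276,168:172].round().astype(int).reshape(-1,3).tolist())
E
```

```text
988 [[9.0, 47.0, -23.0], [11.0, 48.0, -23.0], [11.0, 51.0, -23.0], [0.0, 46.0, -23.0], [1.0, 46.0, -23.0], [12.0, 50.0, -23.0], [11.0, 50.0, -23.0], [-9.0, 47.0, -22.0]]
996 [[10.0, -49.0, -23.0], [12.0, -52.0, -23.0], [10.0, -50.0, -23.0], [-8.0, -49.0, -23.0], [11.0, -51.0, -23.0], [11.0, -50.0, -23.0], [12.0, -52.0, -23.0], [10.0, -51.0, -23.0]]
200 [[17, -6, 18], [17, -1, 17], [17, 3, 17]]
206 [[12, -6, 18], [12, -1, 18], [12, 3, 17]]
212 [[9, -6, 13], [9, -1, 13], [9, 3, 14]]
218 [[5, -6, 13], [7, -1, 8], [6, 3, 9]]
224 [[5, -5, 0], [7, -1, -4], [6, 3, -2]]
230 [[12, -5, -25], [7, -1, -13], [12, 2, -26]]
236 [[12, -5, -35], [11, -1, -31], [12, 2, -35]]
242 [[11, -5, -40], [10, -1, -38], [11, 2, -41]]
248 [[12, -4, -49], [10, -1, -45], [11, 2, -48]]
254 [[12, -4, -57], [10, -1, -53], [12, 2, -56]]
260 [[12, -4, -63], [10, -1, -60], [11, 2, -62]]
scene [[12, 4, -28], [12, 2, -27], [11, 0, -25], [11, -2, -24], [13, 4, -27], [14, 3, -26], [10, 0, -21], [11, -1, -21], [11, 4, -23], [11, 2, -22], [12, 1, -22], [7, -3, -16], [7, 2, -17], [12, 3, -21], [8, -1, -15], [8, -2, -15], [7, 3, -15], [5, 0, -13], [7, 0, -13], [542, 268, -546], [8, 3, -14], [8, 2, -13], [7, 0, -11], [8, -2, -11]]
```

Both views agree: the fingertips sit about 22 mm behind the reported TCP, not 11 mm ahead, so there is a 33 mm offset along the tool's z. I'll allow for it, open the hand and go 31 mm lower.

{"fn": "carry_out", "kwargs": {"deltas": [{"hand": 60, "linear": [0, 0, 0], "spin": 0}, {"hand": 60, "linear": [0, 0, 0], "spin": 0}, {"hand": 60, "linear": [0, 0, 0], "spin": 0}, {"hand": 60, "linear": [0, 0, 0], "spin": 0}, {"hand": 60, "linear": [0, 0, 0], "spin": 0}, {"hand": 60, "linear": [0, 0, 0], "spin": 0}, {"hand": 60, "linear": [0, 0, 20], "spin": 0}, {"hand": 60, "linear": [0, 0, 31], "spin": 0}]}}

```text
time: 4.25
ee_pos: [0.5089, -0.3566, 0.0264]
ee_rot: [-0.0, 0.991, -0.136, -0.0]
contact_force: [-0.2, -0.2, -0.1]
finger_gap: 0.0565
grip_force: 0.0
```

{"fn": "carry_out", "kwargs": {"deltas": [{"hand": 0, "linear": [0, 0, 0], "spin": 0}, {"hand": 0, "linear": [0, 0, 0], "spin": 0}, {"hand": 0, "linear": [0, 0, 0], "spin": 0}, {"hand": 0, "linear": [0, 0, 0], "spin": 0}, {"hand": 0, "linear": [0, 0, 0], "spin": 0}, {"hand": 0, "linear": [0, 0, 0], "spin": 0}, {"hand": 0, "linear": [0, 0, 0], "spin": 0}, {"hand": 0, "linear": [0, 0, 0], "spin": 0}]}}

```text
time: 5.25
ee_pos: [0.5092, -0.3569, 0.0274]
ee_rot: [0.0, 0.991, -0.136, 0.0]
contact_force: [-1.0, 0.1, 3.9]
finger_gap: 0.0153
grip_force: 30.0
```

{"fn": "carry_out", "kwargs": {"deltas": [{"hand": 0, "linear": [0, 0, -20], "spin": 0}, {"hand": 0, "linear": [0, 0, -45], "spin": 0}, {"hand": 0, "linear": [0, 0, -50], "spin": 0}, {"hand": 0, "linear": [0, 0, -50], "spin": 0}, {"hand": 0, "linear": [0, 0, -50], "spin": 0}, {"hand": 0, "linear": [0, -30, -50], "spin": 0}, {"hand": 0, "linear": [0, -70, -50], "spin": 0}, {"hand": 0, "linear": [0, -70, -50], "spin": 0}]}}

```text
time: 6.25
ee_pos: [0.5281, -0.2871, 0.0764]
ee_rot: [-0.0, 0.991, -0.134, -0.001]
contact_force: [-0.4, -0.9, -1.2]
finger_gap: 0.0155
grip_force: 30.0
```

Run:
```python
from h import *
from bench import env
s=env.observe();print(s["ee_pos"],s["finger_gap"],s["contact_force"])
a=env.get_image("wrist");np.savez("w3.npz",**a);b=env.get_image("scene");np.savez("s3.npz",**b)
a=cv2.resize(a["pixels"][130:290,230:400,::-1],(400,376));b=cv2.resize(b["pixels"][230:330,130:236,::-1],(399,376))
cv2.imwrite("pics/ws3.png",np.hstack([a,b]))
```

```text
[ 0.52811613 -0.2871446   0.07635369] 0.015537554280638273 [-0.406266   -0.93844436 -1.16162863]
```

View pics/ws3.png

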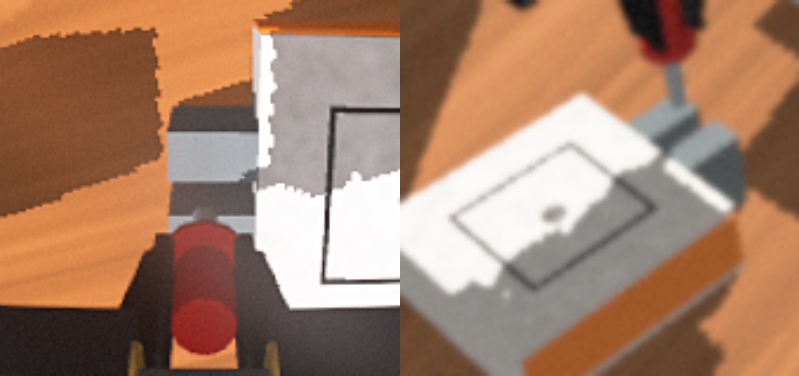

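The pin is out of the bore and held over the ledge. The tip is at about (207,213) in the left crop and (678,105) in the right. I'll compare those with the predicted positions.

Run:
```python
from h import *
def pin(d,p):
    c=(np.asarray(p)-d["extrinsics"][:3,3])@d["extrinsics"][:3,:3];return d["K"][:2,:2].diagonal()*c[:2]/c[2]+d["K"][:2,2]
def fis(d,p):
    c=(np.asarray(p)-d["extrinsics"][:3,3])@d["extrinsics"][:3,:3];r=np.hypot(*c[:2]);return c[:2]/r*np.arctan2(r,c[2])*d["K"][0,0]+d["K"][:2,2]
w=dict(np.load("w3.npz"));sc=dict(np.load("s3.npz"))
f=lambda x,y,z:np.r_[(fis(w,[x,y,z])-[230,130])*2.35,(pin(sc,[x,y,z])-[130,230])*3.76+[400,0]].round()
x,y=.5281,-.2871
for z in(.055,.089,.125):print(z,f(x,y,z))
n=np.array([.509,-.3565])+.07*np.array([.267,.964])
ex=np.array([.964,-.267]);ey=np.array([.267,.964])
for a,b in((23,-15),(23,15),(-6,15),(6,15),(-6,-15),(6,-15)):
    q=n+ex*a/1000+ey*b/1000;print(a,b,f(*q,.04))
for z,tx in ((.055,(207,213)),(.055,(207,207))): print((fplane(w,np.array(tx)/2.35+[230,130],z)[0][:2]-n)@np.c_[ex,ey]*1000, (plane(sc,np.array([278,105])/3.76+[130,230],z)[0][:2]-n)@np.c_[ex,ey]*1000)
```

```text
0.055 [207. 212. 679. 101.]
0.089 [207. 257. 669.  44.]
0.125 [208. 323. 658. -20.]
23 -15 [259. 129. 686. 168.]
23 15 [167. 129. 738. 133.]
-6 15 [168. 212. 697. 105.]
6 15 [167. 178. 714. 117.]
-6 -15 [257. 212. 646. 139.]
6 -15 [258. 178. 662. 151.]
[-0.48370347  1.88628148] [ 1.78638632 -0.1229147 ]
[1.54330038 1.89048643] [ 1.78638632 -0.1229147 ]
```

{"fn": "carry_out", "kwargs": {"deltas": [{"hand": 0, "linear": [-1, 0, 0], "spin": 0}, {"hand": 0, "linear": [-1, 0, 12], "spin": 0}, {"hand": 0, "linear": [-1, 0, 22], "spin": 0}, {"hand": 0, "linear": [-1, 0, 32], "spin": 0}, {"hand": 0, "linear": [-1, 0, 40], "spin": 0}, {"hand": 0, "linear": [-1, 0, 46], "spin": 0}, {"hand": 0, "linear": [-1, 0, 49], "spin": 0}, {"hand": 0, "linear": [-1, 0, 49], "spin": 0}]}}

```text
time: 7.35
ee_pos: [0.527, -0.2891, 0.0281]
ee_rot: [0.0, 0.991, -0.136, -0.0]
contact_force: [-0.1, -0.3, -0.4]
finger_gap: 0.0156
grip_force: 30.0
```

{"fn": "carry_out", "kwargs": {"deltas": [{"hand": 0, "linear": [0, 0, 1], "spin": 0}, {"hand": 0, "linear": [0, 0, 1], "spin": 0}, {"hand": 50, "linear": [0, 0, 1], "spin": 0}, {"hand": 50, "linear": [0, 0, 1], "spin": 0}, {"hand": 50, "linear": [0, 0, 1], "spin": 0}, {"hand": 50, "linear": [0, 0, 1], "spin": 0}, {"hand": 50, "linear": [0, 0, 1], "spin": 0}, {"hand": 100, "linear": [0, 0, -30], "spin": 0}]}}

```text
time: 8.35
ee_pos: [0.526, -0.2885, 0.0567]
ee_rot: [-0.001, 0.991, -0.136, -0.002]
contact_force: [0.5, -0.2, 0.1]
finger_gap: 0.0528
grip_force: 0.0
```

{"fn": "carry_out", "kwargs": {"deltas": [{"hand": 100, "linear": [0, 0, -60], "spin": 0}, {"hand": 100, "linear": [0, 0, -120], "spin": 0}, {"hand": 100, "linear": [0, 0, -180], "spin": 0}, {"hand": 100, "linear": [0, 0, -180], "spin": 0}]}}

```text
time: 8.85
ee_pos: [0.5283, -0.29, 0.2429]
ee_rot: [0.002, 0.991, -0.136, 0.004]
contact_force: [-0.6, 0.5, -0.5]
finger_gap: 0.0917
grip_force: 0.0
```

Run:
```python
from h import *
from bench import env
s=env.observe();print(s["time"],s["ee_pos"])
b=env.get_image("scene");np.savez("s4.npz",**b);C=cloud(b);hs=cv2.cvtColor(b["pixels"],cv2.COLOR_RGB2HSV);v,u=np.indices(hs.shape[:2])
m=((hs[...,0]<6)|(hs[...,0]>172))&(hs[...,1]>150)&(u>180)&(u<235)&(v>235)&(v<300)&(C[...,2]<.1);p=C[m]
n=np.array([.5277,-.289]);ex=np.array([.964,-.267]);ey=np.array([.267,.964])
print(len(p),p[:,2].min(),p[:,2].max())
for lo,hi in((.05,.06),(.06,.07)):
    q=p[(p[:,2]>lo)&(p[:,2]<hi)];print(((q[:,:2]-n)@np.c_[ex,ey]*1000).mean(0))
cv2.imwrite("pics/s4.png",cv2.resize(b["pixels"][225:345,120:250,::-1],None,fx=4,fy=4))
print(rel(s,[.5,.2,.29]))
# speaker end heights from scene
sp=(u>290)&(u<338)&(v>128)&(v<184)&(C[...,2]>.045)&(C[...,2]<.06);print(cv2.minAreaRect((C[sp][:,:2]*1000).astype(np.float32)))
```

```text
8.85 [ 0.52829453 -0.28995951  0.24289297]
213 -0.003745613538318371 0.07701653468675407
[ 4.71313672 -3.49687807]
[ 5.33346078 -3.56216067]
[-158.55764097 -464.18902015  -49.67899338]
((531.642578125, 153.25534057617188), (52.1872673034668, 143.9212646484375), 9.733335494995117)
```

View pics/s4.png

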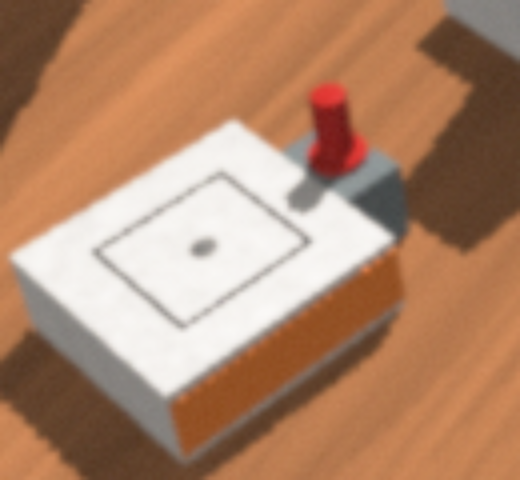

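The pin stands upright in the notch, with its collar on the ledge (crop 337,152), and the bore is empty. Next is the speaker. I'll grip it 122 mm up its length and tip it up about its bottom edge.

Run:
```python
from h import *
from bench import env
s=env.observe();print(s["joints"],rel(s,[.5227,.2036,.15]))
```

```text
[-6.11593870e-01  4.12345692e-01  1.55925847e+00 -7.67342356e-05
  1.16623170e+00  1.23140591e+00] [-137.29403487 -473.67667695   88.80509534]
```

{"fn": "carry_out", "kwargs": {"deltas": [{"hand": 100, "linear": [-17, -59, -10], "spin": -0.17}, {"hand": 100, "linear": [-34, -118, -10], "spin": -0.34}, {"hand": 100, "linear": [-51, -177, -10], "spin": -0.51}, {"hand": 100, "linear": [-68, -236, -10], "spin": -0.68}, {"hand": 100, "linear": [-86, -296, -10], "spin": -0.85}, {"hand": 100, "linear": [-103, -355, -10], "spin": -1.02}, {"hand": 100, "linear": [-120, -414, -5], "spin": -1.19}, {"hand": 100, "linear": [-137, -474, 5], "spin": -1.36}]}}

```text
time: 9.9
ee_pos: [0.5217, 0.2055, 0.2316]
ee_rot: [-0.0, 0.854, 0.52, -0.001]
contact_force: [-0.0, 0.5, 0.3]
finger_gap: 0.095
grip_force: 0.0
```

Run:
```python
from h import *
from bench import env
s=env.observe();q=s["ee_rot"];M=R.from_quat([q[1],q[2],q[3],q[0]]).as_matrix();print(s["time"],s["ee_pos"],rel(s,[.5227,.2036,.10]),"y yaw",np.degrees(np.arctan2(M[1,1],M[0,1])))
```

```text
9.9 [0.52171032 0.20551154 0.23157042] [ -1.0659145    1.92420953 131.56964308] y yaw -27.353689983014146
```

Another 37.2° of yaw is needed (spin −0.648), then the descent, with a wrist check just above the speaker.

{"fn": "carry_out", "kwargs": {"deltas": [{"hand": 100, "linear": [-1, 2, 30], "spin": -0.17}, {"hand": 100, "linear": [-1, 2, 60], "spin": -0.34}, {"hand": 100, "linear": [-1, 2, 90], "spin": -0.51}, {"hand": 100, "linear": [-1, 2, 120], "spin": -0.648}, {"hand": 100, "linear": [-1, 2, 132], "spin": -0.648}, {"hand": 100, "linear": [-1, 2, 132], "spin": -0.648}]}}

```text
time: 10.65
ee_pos: [0.5232, 0.2016, 0.1002]
ee_rot: [-0.001, 0.648, 0.762, -0.001]
contact_force: [0.6, 0.8, 0.4]
finger_gap: 0.0948
grip_force: 0.0
```

Run:
```python
from h import *
from bench import env
s=env.observe();q=s["ee_rot"];M=R.from_quat([q[1],q[2],q[3],q[0]]).as_matrix();print(s["time"],s["ee_pos"],"y yaw",np.degrees(np.arctan2(M[1,1],M[0,1])))
d=env.get_image("wrist");np.savez("w5.npz",**d)
T=(fcloud(d)-s["ee_pos"])@M*1000
Z=fcloud(d)[...,2];m=(Z>.045)&(Z<.06)&(abs(T[...,0])<140)&(abs(T[...,1])<40)
print(cv2.minAreaRect(T[m][:,:2].astype(np.float32)),T[m].min(0),T[m].max(0))
f=(T[...,2]>-60)&(T[...,2]<0)&(abs(T[...,0])<30)&(abs(T[...,1])<70);print("tips",T[f&(T[...,1]>0)][:,2].max(),T[f&(T[...,1]<0)][:,2].max())
```

```text
10.65 [0.52324032 0.20162084 0.10019298] y yaw 9.27394046665575
((-44.75520324707031, -1.1857681274414062), (52.81294250488281, 140.4738311767578), 89.7939682006836) [-114.90270649  -27.57616344   45.06229404] [25.54628933 25.38834997 55.00164893]
tips -22.491173096290154 -22.66488718104401
```

The speaker is square to the tool. I'll shift 4 mm towards its top, go down 113 mm and grip.

{"fn": "carry_out", "kwargs": {"deltas": [{"hand": 100, "linear": [4, 0, 45], "spin": 0}, {"hand": 100, "linear": [4, 0, 85], "spin": 0}, {"hand": 100, "linear": [4, 0, 108], "spin": 0}, {"hand": 100, "linear": [4, 0, 113], "spin": 0}, {"hand": 0, "linear": [4, 0, 113], "spin": 0}, {"hand": 0, "linear": [4, 0, 113], "spin": 0}, {"hand": 0, "linear": [4, 0, 113], "spin": 0}, {"hand": 0, "linear": [4, 0, 113], "spin": 0}]}}

```text
time: 11.7
ee_pos: [0.5233, 0.2058, -0.0113]
ee_rot: [0.0, 0.646, 0.763, 0.0]
contact_force: [0.1, -1.4, -0.5]
finger_gap: 0.0606
grip_force: 0.0
```

{"fn": "carry_out", "kwargs": {"deltas": [{"hand": 0, "linear": [0, 0, 0], "spin": 0}, {"hand": 0, "linear": [0, 0, 0], "spin": 0}, {"hand": 0, "linear": [0, 0, 0], "spin": 0}, {"hand": 0, "linear": [0, 0, 0], "spin": 0}]}}

```text
time: 12.2
ee_pos: [0.5228, 0.2057, -0.0116]
ee_rot: [-0.0, 0.646, 0.763, -0.0]
contact_force: [-2.6, -0.0, 4.7]
finger_gap: 0.0519
grip_force: 29.9
```

{"fn": "carry_out", "kwargs": {"deltas": [{"hand": 0, "linear": [-1, 0, -5], "spin": 0}, {"hand": 0, "linear": [-3, 0, -10], "spin": 0}, {"hand": 0, "linear": [-7, 0, -20], "spin": 0}, {"hand": 0, "linear": [-12, 0, -30], "spin": 0}, {"hand": 0, "linear": [-18, 0, -40], "spin": 0}, {"hand": 0, "linear": [-18, 0, -40], "spin": 0}]}}

```text
time: 12.95
ee_pos: [0.5266, 0.1876, 0.0292]
ee_rot: [0.001, 0.647, 0.763, 0.001]
contact_force: [-0.2, -0.0, -4.6]
finger_gap: 0.0517
grip_force: 29.9
```

```bash
cat > tilt.py <<'E'
from h import *
from bench import env
import sys
# tilt of the back plate / body as seen in tool axes by the wrist and the scene camera
s=env.observe();q=s["ee_rot"];M=R.from_quat([q[1],q[2],q[3],q[0]]).as_matrix();print(s["time"],s["ee_pos"],s["contact_force"].round(1),s["finger_gap"])
d=env.get_image("scene");C=cloud(d);T=(C-s["ee_pos"])@M*1000
m=(T[...,0]<20)&(T[...,0]>-170)&(abs(T[...,1])<24)&(C[...,2]>.008)&(T[...,2]>-75)
np.savez("st.npz",**d);P=T[m];P=np.c_[P[:,0],C[m][:,2]*1000]
for x in range(-160,20,15):
    k=(P[:,0]>=x)&(P[:,0]<x+15)
    if k.sum()>3: print(x,k.sum(),P[k,1].min().round(),P[k,1].max().round())
v,u=np.where(m);cv2.imwrite(sys.argv[1],cv2.resize(d["pixels"][60:240,200:440,::-1],None,fx=3,fy=3))
E
python3 tilt.py pics/t1.png
```

```text
12.95 [0.52664625 0.18756448 0.02922342] [-0.2 -0.  -4.6] 0.0517258221075941
-130 425 40.0 94.0
-115 69 89.0 94.0
-100 67 90.0 94.0
-85 65 90.0 95.0
-70 62 89.0 94.0
-55 63 90.0 95.0
-40 54 91.0 94.0
-25 57 90.0 95.0
-10 54 90.0 94.0
5 40 90.0 94.0
```

View pics/t1.png

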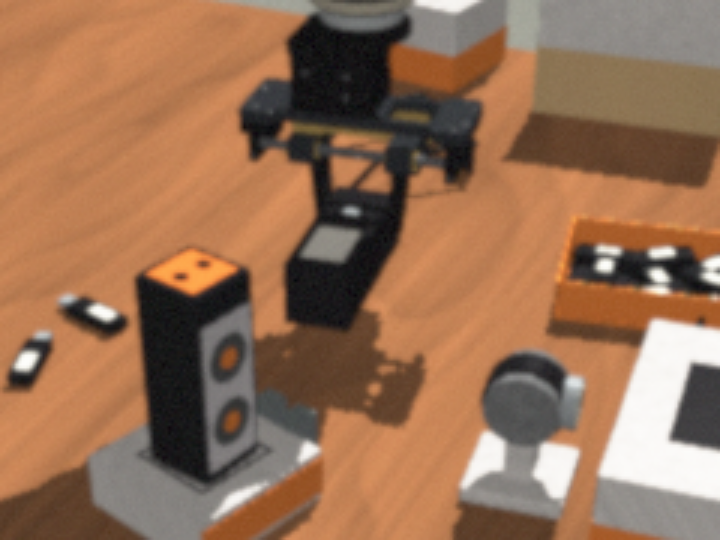

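The pads hold the speaker level: its bottom end is still at z ≈ 41 mm across its whole length, so gravity alone does not turn it. I'll set it back down the way it came and see whether a hand command close to the speaker's width gives a softer grip.

{"fn": "carry_out", "kwargs": {"deltas": [{"hand": 0, "linear": [6, 0, 15], "spin": 0}, {"hand": 0, "linear": [10, 0, 28], "spin": 0}, {"hand": 0, "linear": [16, 0, 37], "spin": 0}, {"hand": 0, "linear": [18, 0, 40], "spin": 0}, {"hand": 0, "linear": [18, 0, 40], "spin": 0}, {"hand": 53, "linear": [18, 0, 40], "spin": 0}, {"hand": 53, "linear": [18, 0, 40], "spin": 0}]}}

```text
time: 13.88
ee_pos: [0.5231, 0.2057, -0.0117]
ee_rot: [0.0, 0.646, 0.763, -0.0]
contact_force: [-1.4, -3.2, 4.1]
finger_gap: 0.0526
grip_force: 29.9
```

{"fn": "carry_out", "kwargs": {"deltas": [{"hand": 54, "linear": [0, 0, 0], "spin": 0}, {"hand": 54, "linear": [0, 0, 0], "spin": 0}]}}

```text
time: 14.12
ee_pos: [0.5231, 0.2057, -0.0117]
ee_rot: [0.0, 0.646, 0.763, -0.0]
contact_force: [-2.2, -3.1, 5.6]
finger_gap: 0.0523
grip_force: 29.9
```

{"fn": "carry_out", "kwargs": {"deltas": [{"hand": 54.6, "linear": [0, 0, 0], "spin": 0}, {"hand": 54.6, "linear": [0, 0, 0], "spin": 0}]}}

```text
time: 14.38
ee_pos: [0.5231, 0.2057, -0.0117]
ee_rot: [0.0, 0.646, 0.763, -0.0]
contact_force: [-2.0, -2.6, 6.4]
finger_gap: 0.0518
grip_force: 11.7
```

{"fn": "carry_out", "kwargs": {"deltas": [{"hand": 55, "linear": [0, 0, 0], "spin": 0}, {"hand": 55, "linear": [0, 0, 0], "spin": 0}]}}

```text
time: 14.62
ee_pos: [0.5231, 0.2059, -0.0119]
ee_rot: [0.0, 0.646, 0.763, 0.0]
contact_force: [-1.4, -0.1, 1.0]
finger_gap: 0.052
grip_force: 0.6
```

A hand command of 54.6 grips with 12 N and 55 with about 0 N. I'll use 54.75 and repeat the first part of the arc.

{"fn": "carry_out", "kwargs": {"deltas": [{"hand": 54.75, "linear": [0, 0, 0], "spin": 0}, {"hand": 54.75, "linear": [-1, 0, -5], "spin": 0}, {"hand": 54.75, "linear": [-3, 0, -10], "spin": 0}, {"hand": 54.75, "linear": [-5, 0, -15], "spin": 0}, {"hand": 54.75, "linear": [-7, 0, -20], "spin": 0}, {"hand": 54.75, "linear": [-9, 0, -25], "spin": 0}, {"hand": 54.75, "linear": [-12, 0, -30], "spin": 0}, {"hand": 54.75, "linear": [-12, 0, -30], "spin": 0}]}}

```text
time: 15.62
ee_pos: [0.5254, 0.1937, 0.0187]
ee_rot: [0.0, 0.647, 0.763, 0.0]
contact_force: [-1.5, -0.3, -1.9]
finger_gap: 0.0524
grip_force: 2.6
```

```bash
python3 tilt.py pics/t2.png
```

```text
15.625 [0.52538584 0.19373507 0.01868175] [-1.5 -0.3 -1.9] 0.05239169729885103
-130 200 16.0 53.0
-115 192 8.0 58.0
-100 92 53.0 61.0
-85 92 56.0 65.0
-70 79 60.0 68.0
-55 92 62.0 72.0
-40 82 67.0 74.0
-25 84 70.0 78.0
-10 79 74.0 83.0
5 40 77.0 83.0
```

It is turning (about 15° now, with its bottom edge on the counter), so I'll carry on along the arc.

{"fn": "carry_out", "kwargs": {"deltas": [{"hand": 54.7, "linear": [-6, 0, -9], "spin": 0}, {"hand": 54.7, "linear": [-12, 0, -18], "spin": 0}, {"hand": 54.7, "linear": [-19, 0, -26], "spin": 0}, {"hand": 54.7, "linear": [-27, 0, -34], "spin": 0}, {"hand": 54.7, "linear": [-36, 0, -41], "spin": 0}, {"hand": 54.7, "linear": [-45, 0, -47], "spin": 0}, {"hand": 54.7, "linear": [-55, 0, -52], "spin": 0}, {"hand": 54.7, "linear": [-55, 0, -52], "spin": 0}]}}

```text
time: 16.68
ee_pos: [0.5344, 0.1389, 0.0705]
ee_rot: [0.0, 0.647, 0.763, 0.0]
contact_force: [0.1, 0.5, 0.2]
finger_gap: 0.0523
grip_force: 0.0
```

```bash
python3 tilt.py pics/t3.png
```

```text
16.675 [0.53441564 0.13892891 0.07051862] [0.1 0.5 0.2] 0.05228026248561565
-70 259 8.0 53.0
-55 135 8.0 54.0
-40 65 49.0 54.0
-25 70 49.0 138.0
-10 59 49.0 95.0
5 58 49.0 54.0
```

It slipped out and lies flat again, because the grip was too weak. I'll locate it and regrip a little firmer.

```bash
cat > loc.py <<'E'
from h import *
from bench import env
s=env.observe();q=s["ee_rot"];M=R.from_quat([q[1],q[2],q[3],q[0]]).as_matrix();print(s["time"],s["ee_pos"],s["finger_gap"])
for n in("wrist","top","scene"):
    d=env.get_image(n);C=fcloud(d) if n=="wrist" else cloud(d);T=(C-s["ee_pos"])@M*1000
    m=(C[...,2]>.044)&(C[...,2]<.06)&(C[...,1]>.03)&(C[...,1]<.28)&(abs(C[...,0]-.53)<.08)
    k,l,st,c=cv2.connectedComponentsWithStats(m.astype(np.uint8));m=l==1+np.argmax(st[1:,4])
    r=cv2.minAreaRect(T[m][:,:2].astype(np.float32));print(n,m.sum(),np.round(r[0],1),np.round(r[1],1),round(r[2],1),T[m].min(0).round(),T[m].max(0).round())
E
python3 loc.py
```

```text
16.725 [0.53421872 0.13928713 0.07025348] 0.051955798837122646
wrist 12793 [14.3  0. ] [140.1  52.6] 0.2 [-56. -26.  15.] [84. 26. 26.]
top 717 [-27.9   0.7] [56.  52.3] 0.3 [-56. -26.  14.] [ 0. 27. 26.]
scene 670 [11.1  0.7] [143.6  52.8] 0.2 [-61. -26.  16.] [83. 27. 26.]
```

{"fn": "carry_out", "kwargs": {"deltas": [{"hand": 80, "linear": [30, 1, 0], "spin": 0}, {"hand": 80, "linear": [65, 1, 0], "spin": 0}, {"hand": 80, "linear": [65, 1, 0], "spin": 0}, {"hand": 80, "linear": [65, 1, 0], "spin": 0}, {"hand": 80, "linear": [65, 1, 40], "spin": 0}, {"hand": 80, "linear": [65, 1, 75], "spin": 0}, {"hand": 80, "linear": [65, 1, 82], "spin": 0}, {"hand": 54.5, "linear": [65, 1, 82], "spin": 0}]}}

```text
time: 17.88
ee_pos: [0.5247, 0.2035, -0.0115]
ee_rot: [-0.0, 0.647, 0.763, -0.0]
contact_force: [0.2, -0.3, -0.4]
finger_gap: 0.0706
grip_force: 0.0
```

{"fn": "carry_out", "kwargs": {"deltas": [{"hand": 54.5, "linear": [0, 0, 0], "spin": 0}, {"hand": 54.5, "linear": [0, 0, 0], "spin": 0}, {"hand": 54.5, "linear": [0, 0, 0], "spin": 0}, {"hand": 54.5, "linear": [0, 0, 0], "spin": 0}, {"hand": 54.5, "linear": [0, 0, 0], "spin": 0}]}}

```text
time: 18.5
ee_pos: [0.5241, 0.2039, -0.0112]
ee_rot: [-0.0, 0.647, 0.763, -0.0]
contact_force: [-4.5, -0.5, 6.7]
finger_gap: 0.0522
grip_force: 16.9
```

{"fn": "carry_out", "kwargs": {"deltas": [{"hand": 54.6, "linear": [0, 0, 0], "spin": 0}, {"hand": 54.6, "linear": [-1, 0, -5], "spin": 0}, {"hand": 54.6, "linear": [-3, 0, -10], "spin": 0}, {"hand": 54.6, "linear": [-5, 0, -15], "spin": 0}, {"hand": 54.6, "linear": [-7, 0, -20], "spin": 0}, {"hand": 54.6, "linear": [-9, 0, -25], "spin": 0}, {"hand": 54.6, "linear": [-12, 0, -30], "spin": 0}, {"hand": 54.6, "linear": [-12, 0, -30], "spin": 0}]}}

```text
time: 19.5
ee_pos: [0.5267, 0.1919, 0.0187]
ee_rot: [0.0, 0.647, 0.763, 0.0]
contact_force: [0.2, 0.6, -2.2]
finger_gap: 0.0518
grip_force: 5.0
```

```bash
python3 tilt.py pics/t4.png
```

```text
19.5 [0.52669306 0.19191596 0.01869693] [ 0.2  0.6 -2.2] 0.051757469925245686
-130 228 14.0 53.0
-115 173 8.0 58.0
-100 90 52.0 62.0
-85 92 57.0 64.0
-70 94 60.0 70.0
-55 82 63.0 72.0
-40 82 67.0 78.0
-25 86 70.0 80.0
-10 71 75.0 82.0
5 42 77.0 83.0
```

{"fn": "carry_out", "kwargs": {"deltas": [{"hand": 54.5, "linear": [-3, 0, -5], "spin": 0}, {"hand": 54.5, "linear": [-6, 0, -9], "spin": 0}, {"hand": 54.5, "linear": [-9, 0, -14], "spin": 0}, {"hand": 54.5, "linear": [-12, 0, -18], "spin": 0}, {"hand": 54.5, "linear": [-15, 0, -22], "spin": 0}, {"hand": 54.5, "linear": [-19, 0, -26], "spin": 0}, {"hand": 54.5, "linear": [-19, 0, -26], "spin": 0}]}}

```text
time: 20.42
ee_pos: [0.5298, 0.173, 0.0446]
ee_rot: [0.0, 0.647, 0.763, 0.0]
contact_force: [0.2, -1.4, -1.3]
finger_gap: 0.052
grip_force: 11.1
```

```bash
python3 tilt.py pics/t5.png
```

```text
20.425 [0.52976749 0.17302582 0.04460329] [ 0.2 -1.4 -1.3] 0.05204275789470568
-130 9 42.0 49.0
-115 256 16.0 57.0
-100 171 8.0 65.0
-85 123 58.0 70.0
-70 126 64.0 80.0
-55 123 73.0 87.0
-40 114 80.0 96.0
-25 111 89.0 102.0
-10 116 96.0 117.0
5 27 105.0 110.0
```

{"fn": "carry_out", "kwargs": {"deltas": [{"hand": 54.5, "linear": [-4, 0, -4], "spin": 0}, {"hand": 54.5, "linear": [-8, 0, -8], "spin": 0}, {"hand": 54.5, "linear": [-12, 0, -11], "spin": 0}, {"hand": 54.5, "linear": [-16, 0, -14], "spin": 0}, {"hand": 54.5, "linear": [-21, 0, -17], "spin": 0}, {"hand": 54.5, "linear": [-26, 0, -20], "spin": 0}, {"hand": 54.5, "linear": [-26, 0, -20], "spin": 0}]}}

```text
time: 21.35
ee_pos: [0.534, 0.1473, 0.0644]
ee_rot: [0.0, 0.647, 0.763, 0.0]
contact_force: [-0.8, 0.6, -5.5]
finger_gap: 0.0521
grip_force: 11.1
```

```bash
python3 tilt.py pics/t6.png
```

```text
21.35 [0.5339798  0.14732362 0.06443574] [-0.8  0.6 -5.5] 0.05212810157460981
-115 138 37.0 59.0
-100 242 14.0 71.0
-85 183 10.0 81.0
-70 141 73.0 90.0
-55 141 83.0 99.0
-40 146 94.0 112.0
-25 141 102.0 120.0
-10 133 115.0 129.0
5 23 124.0 129.0
```

It reads about 34° where 45° was wanted, so it sticks a little. I'll ease the grip to let it swing down.

{"fn": "carry_out", "kwargs": {"deltas": [{"hand": 54.6, "linear": [0, 0, 0], "spin": 0}, {"hand": 54.6, "linear": [0, 0, 0], "spin": 0}]}}

```text
time: 21.65
ee_pos: [0.5338, 0.1479, 0.0643]
ee_rot: [0.0, 0.646, 0.763, 0.0]
contact_force: [-0.6, 0.3, -1.2]
finger_gap: 0.0523
grip_force: 5.0
```

```bash
python3 tilt.py pics/t6.png
```

```text
21.65 [0.53377469 0.14792889 0.06429902] [-0.6  0.3 -1.2] 0.0522702272517167
-115 19 37.0 44.0
-100 234 19.0 57.0
-85 206 8.0 69.0
-70 168 63.0 81.0
-55 166 73.0 94.0
-40 160 88.0 108.0
-25 158 98.0 133.0
-10 145 112.0 129.0
5 6 126.0 128.0
```

{"fn": "carry_out", "kwargs": {"deltas": [{"hand": 54.6, "linear": [-5, 0, -3], "spin": 0}, {"hand": 54.6, "linear": [-10, 0, -5], "spin": 0}, {"hand": 54.6, "linear": [-15, 0, -8], "spin": 0}, {"hand": 54.6, "linear": [-20, 0, -10], "spin": 0}, {"hand": 54.6, "linear": [-25, 0, -12], "spin": 0}, {"hand": 54.6, "linear": [-30, 0, -13], "spin": 0}, {"hand": 54.6, "linear": [-30, 0, -13], "spin": 0}]}}

```text
time: 22.58
ee_pos: [0.5389, 0.1178, 0.0775]
ee_rot: [0.0, 0.647, 0.763, 0.0]
contact_force: [-1.5, 0.6, 3.8]
finger_gap: 0.0521
grip_force: 5.4
```

```bash
python3 tilt.py pics/t7.png
```

```text
22.575 [0.53888381 0.1177673  0.07752596] [-1.5  0.6  3.8] 0.05205514477030893
-160 67 28.0 42.0
-145 19 26.0 42.0
-85 149 25.0 50.0
-70 240 13.0 72.0
-55 248 10.0 89.0
-40 227 80.0 112.0
-25 230 97.0 129.0
-10 199 116.0 148.0
5 4 137.0 139.0
```

{"fn": "carry_out", "kwargs": {"deltas": [{"hand": 54.6, "linear": [-5, 0, -2], "spin": 0}, {"hand": 54.6, "linear": [-11, 0, -4], "spin": 0}, {"hand": 54.6, "linear": [-16, 0, -5], "spin": 0}, {"hand": 54.6, "linear": [-21, 0, -6], "spin": 0}, {"hand": 54.6, "linear": [-27, 0, -7], "spin": 0}, {"hand": 54.6, "linear": [-32, 0, -7], "spin": 0}, {"hand": 54.6, "linear": [-32, 0, -7], "spin": 0}]}}

```text
time: 23.5
ee_pos: [0.5441, 0.0861, 0.0844]
ee_rot: [0.0, 0.647, 0.763, -0.0]
contact_force: [-0.0, -1.1, 1.0]
finger_gap: 0.0519
grip_force: 5.0
```

```bash
python3 tilt.py pics/t8.png
```

```text
23.5 [0.54408697 0.0860679  0.08438805] [-0.  -1.1  1. ] 0.05193003728119269
-160 52 35.0 41.0
-145 59 29.0 42.0
-130 64 29.0 41.0
-115 25 29.0 42.0
-55 324 17.0 62.0
-40 353 44.0 98.0
-25 385 79.0 137.0
-10 241 115.0 148.0
5 13 141.0 146.0
```

{"fn": "carry_out", "kwargs": {"deltas": [{"hand": 54.6, "linear": [-6, 0, 0], "spin": 0}, {"hand": 54.6, "linear": [-12, 0, 0], "spin": 0}, {"hand": 54.6, "linear": [-18, 0, 1], "spin": 0}, {"hand": 54.6, "linear": [-24, 0, 2], "spin": 0}, {"hand": 54.6, "linear": [-28, 0, 3], "spin": 0}, {"hand": 54.6, "linear": [-31, 0, 3], "spin": 0}, {"hand": 54.6, "linear": [-31, 0, 3], "spin": 0}]}}

```text
time: 24.42
ee_pos: [0.5491, 0.0558, 0.0809]
ee_rot: [-0.0, 0.646, 0.763, -0.0]
contact_force: [0.7, -0.5, -2.2]
finger_gap: 0.0518
grip_force: 5.1
```

```bash
python3 tilt.py pics/t9.png
```

```text
24.425 [0.54905875 0.05576376 0.08092353] [ 0.7 -0.5 -2.2] 0.051796658066075404
-160 223 37.0 155.0
-145 44 36.0 41.0
-130 52 36.0 42.0
-115 58 30.0 41.0
-100 65 27.0 41.0
-85 30 28.0 41.0
-40 69 9.0 43.0
-25 838 9.0 144.0
-10 360 88.0 148.0
5 48 141.0 145.0
```

View pics/t9.png

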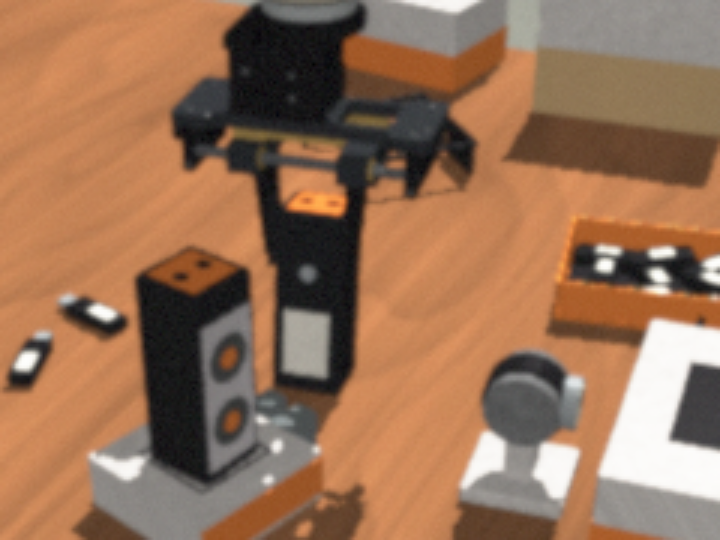

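The speaker is nearly upright, with its white back plate towards the scene camera at crop (305,342). I'll lower it slightly, release so that it settles flat, then measure.

{"fn": "carry_out", "kwargs": {"deltas": [{"hand": 54.6, "linear": [-2, 0, 2], "spin": 0}, {"hand": 54.6, "linear": [-4, 0, 3], "spin": 0}, {"hand": 54.6, "linear": [-4, 0, 4], "spin": 0}, {"hand": 54.8, "linear": [-4, 0, 4], "spin": 0}, {"hand": 56, "linear": [-4, 0, 4], "spin": 0}, {"hand": 62, "linear": [-4, 0, 4], "spin": 0}, {"hand": 62, "linear": [-4, 0, 4], "spin": 0}]}}

```text
time: 25.35
ee_pos: [0.5497, 0.0521, 0.0771]
ee_rot: [-0.0, 0.646, 0.763, -0.0]
contact_force: [0.8, 0.6, -0.8]
finger_gap: 0.0582
grip_force: 0.0
```

```bash
cat > up.py <<'E'
from h import *
from bench import env
s=env.observe();q=s["ee_rot"];M=R.from_quat([q[1],q[2],q[3],q[0]]).as_matrix();print(s["time"],s["ee_pos"],s["contact_force"].round(1),s["finger_gap"])
for n in("scene","wrist"):
    d=env.get_image(n);np.savez("up_%s.npz"%n,**d);C=fcloud(d) if n=="wrist" else cloud(d);T=(C-s["ee_pos"])@M*1000;hs=cv2.cvtColor(d["pixels"],cv2.COLOR_RGB2HSV)
    o=(hs[...,0]>5)&(hs[...,0]<20)&(hs[...,1]>150)&(abs(T[...,0])<60)&(abs(T[...,1])<26)&(T[...,2]<0)&(T[...,2]>-110)
    if o.sum()>20:
        A=np.c_[T[o][:,:2],np.ones(o.sum())];f=np.linalg.lstsq(A,T[o][:,2],rcond=None)[0];print(n,"top",o.sum(),T[o].min(0).round(),T[o].max(0).round(),"slopes",f[:2].round(3),"z",np.median(C[o][:,2]))
    b=(abs(T[...,0])<60)&(abs(T[...,1])<22)&(C[...,2]>.01)&(C[...,2]<T[...,2]*0+s["ee_pos"][2]+.02)
    if n=="scene":
        for lo in range(10,110,20):
            k=b&(C[...,2]*1000>lo)&(C[...,2]*1000<lo+20)
            if k.sum()>5: print(lo,k.sum(),T[k][:,0].min().round(1),np.median(T[k][:,0]).round(1),"y",T[k][:,1].min().round(),T[k][:,1].max().round())
E
python3 up.py
```

```text
25.35 [0.54971863 0.05209628 0.07714377] [ 0.8  0.6 -0.8] 0.058242747795999916
scene top 204 [-22. -23. -65.] [ 25.  22. -61.] slopes [-0.006 -0.001] z 0.14004098558678524
10 139 -27.2 -23.4 y -22.0 22.0
30 145 -28.4 -24.0 y -22.0 22.0
50 148 -27.7 -24.1 y -21.0 22.0
70 146 -28.1 -24.6 y -21.0 22.0
90 57 -27.9 -24.9 y -22.0 22.0
wrist top 5669 [ -1. -26. -67.] [35. 26. -0.] slopes [ 0.395 -0.021] z 0.14118677350064446
```

The speaker stands flat on the counter (top at z = 0.140, level), centred under the tool within 1 mm. I'll grip it firmly and lift.

{"fn": "carry_out", "kwargs": {"deltas": [{"hand": 0, "linear": [0, 0, 0], "spin": 0}, {"hand": 0, "linear": [0, 0, 0], "spin": 0}, {"hand": 0, "linear": [0, 0, 0], "spin": 0}, {"hand": 0, "linear": [0, 0, 0], "spin": 0}, {"hand": 0, "linear": [0, 0, -15], "spin": 0}, {"hand": 0, "linear": [0, 0, -40], "spin": 0}, {"hand": 0, "linear": [0, 0, -75], "spin": 0}, {"hand": 0, "linear": [0, 0, -110], "spin": 0}]}}

```text
time: 26.45
ee_pos: [0.5493, 0.0521, 0.1889]
ee_rot: [-0.0, 0.646, 0.763, -0.0]
contact_force: [0.3, -0.0, -4.8]
finger_gap: 0.0518
grip_force: 30.0
```

{"fn": "carry_out", "kwargs": {"deltas": [{"hand": 0, "linear": [0, 0, -35], "spin": 0}, {"hand": 0, "linear": [0, 0, -70], "spin": 0}, {"hand": 0, "linear": [0, 0, -105], "spin": 0}, {"hand": 0, "linear": [0, 0, -110], "spin": 0}, {"hand": 0, "linear": [0, 0, -110], "spin": 0}]}}

```text
time: 27.08
ee_pos: [0.5491, 0.0521, 0.2965]
ee_rot: [-0.0, 0.646, 0.763, -0.0]
contact_force: [-0.1, -0.5, -4.0]
finger_gap: 0.0521
grip_force: 30.0
```

```bash
python3 up.py
python3 - <<'E'
from h import *
from bench import env
s=env.observe();q=s["ee_rot"];M=R.from_quat([q[1],q[2],q[3],q[0]]).as_matrix();print(s["grip_force"],rel(s,[.508,-.3563,.295]),np.degrees(np.arctan2(M[1,0],M[0,0])),s["joints"])
E
```

```text
27.075 [0.54914821 0.05208053 0.2964851 ] [-0.1 -0.5 -4. ] 0.052062780437472304
scene top 148 [-18. -24. -64.] [ 31.  23. -62.] slopes [ 0.022 -0.006] z 0.3595852438169728
wrist top 4906 [ -19.  -26. -110.] [34. 26. -1.] slopes [ 0.391 -0.025] z 0.3597416981222295
29.99933123588562 [-396.05771194 -107.59757038    0.83248038] 99.4548579688893 [-2.52061500e-02  2.95325112e-01  1.58967354e+00 -9.04361286e-05
  1.25916315e+00 -1.90197222e-01]
```

{"fn": "carry_out", "kwargs": {"deltas": [{"hand": 0, "linear": [-30, -8, 0], "spin": 0.1}, {"hand": 0, "linear": [-75, -20, 0], "spin": 0.25}, {"hand": 0, "linear": [-125, -34, 0], "spin": 0.42}, {"hand": 0, "linear": [-175, -48, 0], "spin": 0.59}, {"hand": 0, "linear": [-225, -61, 0], "spin": 0.76}, {"hand": 0, "linear": [-275, -75, 0], "spin": 0.93}, {"hand": 0, "linear": [-320, -87, 0], "spin": 1.1}, {"hand": 0, "linear": [-360, -98, 0], "spin": 1.27}]}}

```text
time: 28.18
ee_pos: [0.5115, -0.3207, 0.2956]
ee_rot: [-0.001, 0.974, 0.228, -0.001]
contact_force: [1.3, 0.4, -5.6]
finger_gap: 0.0521
grip_force: 30.0
```

{"fn": "carry_out", "kwargs": {"deltas": [{"hand": 0, "linear": [0, 0, 0], "spin": 0.15}, {"hand": 0, "linear": [0, 0, 0], "spin": 0.3}, {"hand": 0, "linear": [0, 0, 0], "spin": 0.45}, {"hand": 0, "linear": [0, 0, 0], "spin": 0.6}, {"hand": 0, "linear": [0, 0, 0], "spin": 0.7}, {"hand": 0, "linear": [0, 0, 0], "spin": 0.736}, {"hand": 0, "linear": [0, 0, 0], "spin": 0.736}]}}

```text
time: 29.05
ee_pos: [0.5121, -0.3191, 0.2965]
ee_rot: [-0.0, 0.991, -0.134, -0.001]
contact_force: [-0.4, 0.2, -4.4]
finger_gap: 0.0522
grip_force: 30.0
```

```bash
python3 up.py
python3 - <<'E'
from h import *
from bench import env
s=env.observe();q=s["ee_rot"];M=R.from_quat([q[1],q[2],q[3],q[0]]).as_matrix();print(s["grip_force"],rel(s,[.508,-.3563,.14]),np.degrees(np.arctan2(M[1,0],M[0,0])))
E
```

```text
29.05 [ 0.51205197 -0.31907409  0.29647442] [-0.4  0.2 -4.4] 0.052214928679853403
scene top 493 [-16. -25. -74.] [34. 26. -3.] slopes [ 0.778 -0.068] z 0.359228832512683
30 1099 -48.7 9.2 y -22.0 22.0
wrist top 4210 [ -20.  -26. -110.] [33. 26. -3.] slopes [ 0.306 -0.032] z 0.36075010954544057
29.999361634254456 [  6.00069945  36.97058182 156.83076568] -15.39509696410164
```

```bash
cat > face.py <<'E'
from h import *
from bench import env
s=env.observe();q=s["ee_rot"];M=R.from_quat([q[1],q[2],q[3],q[0]]).as_matrix();print(s["time"],s["ee_pos"],s["contact_force"].round(1),s["grip_force"])
d=env.get_image("scene");C=cloud(d);T=(C-s["ee_pos"])@M*1000
m=(T[...,0]>12)&(T[...,0]<60)&(abs(T[...,1])<22)&(T[...,2]>-15)&(T[...,2]<70)&(C[...,2]>.045)
Q=T[m];f=np.linalg.lstsq(np.c_[Q[:,1:],np.ones(len(Q))],Q[:,0],rcond=None)[0];r=Q[:,0]-np.c_[Q[:,1:],np.ones(len(Q))]@f
k=abs(r)<4;Q=Q[k];f=np.linalg.lstsq(np.c_[Q[:,1:],np.ones(len(Q))],Q[:,0],rcond=None)[0]
print("front face: n",len(Q),"dx/dy",f[0].round(3),"dx/dz",f[1].round(3),"x at z=-41",(f[2]-41*f[1]).round(1),"zmax",Q[:,2].max())
hs=cv2.cvtColor(d["pixels"],cv2.COLOR_RGB2HSV)
o=(T[...,2]<-55)&(T[...,2]>-75)&(hs[...,0]>5)&(hs[...,0]<20)&(hs[...,1]>130)&(abs(T[...,0])<50)&(abs(T[...,1])<27)
print("top",o.sum(),T[o].min(0).round(1),T[o].max(0).round(1))
mm=(abs(T[...,0])<45)&(abs(T[...,1])<45)&(T[...,2]>0)&(C[...,2]>.046);print("lowest",np.percentile(T[mm][:,2],[97,99.5]),"side y",np.percentile(T[mm][:,1],[1,99]))
cv2.imwrite("pics/f%.0f.png"%(s["time"]*10),cv2.resize(d["pixels"][100:340,80:330,::-1],None,fx=2.4,fy=2.4))
E
python3 face.py
```

```text
29.15 [ 0.51211286 -0.31911563  0.29684109] [ 0.4  1.1 -4.4] 29.999361634254456
front face: n 1505 dx/dy -0.004 dx/dz -0.02 x at z=-41 32.9 zmax 69.9983991625666
top 456 [-16.8 -25.7 -73.8] [ 32.9  26.7 -55.1]
lowest [233.53544646 247.43828273] side y [-35.58470086  26.4881553 ]
```

The front faces the orange-edge side and is vertical within about 1°. The speaker's centre sits about 6.5 mm ahead of the TCP, so I'll correct for that on the way to the plinth.

Run:
```python
from h import *
from bench import env
print(rel(env.observe(),[.5027,-.3546,.125]))
```

```text
[  0.35702561  36.72962028 171.98246475]
```

{"fn": "carry_out", "kwargs": {"deltas": [{"hand": 0, "linear": [0, 18, 0], "spin": 0}, {"hand": 0, "linear": [0, 37, 0], "spin": 0}, {"hand": 0, "linear": [0, 37, 40], "spin": 0}, {"hand": 0, "linear": [0, 37, 80], "spin": 0}, {"hand": 0, "linear": [0, 37, 120], "spin": 0}, {"hand": 0, "linear": [0, 37, 150], "spin": 0}, {"hand": 0, "linear": [0, 37, 166], "spin": 0}, {"hand": 0, "linear": [0, 37, 170], "spin": 0}]}}

```text
time: 30.2
ee_pos: [0.5021, -0.3555, 0.1268]
ee_rot: [-0.0, 0.991, -0.135, -0.0]
contact_force: [0.3, 0.2, -4.2]
finger_gap: 0.052
grip_force: 30.0
```

```bash
python3 face.py; ls pics
```

```text
30.2 [ 0.50209933 -0.35548694  0.12677624] [ 0.3  0.2 -4.2] 29.999354481697083
front face: n 1095 dx/dy -0.002 dx/dz -0.021 x at z=-41 33.1 zmax 69.76588442196048
top 533 [-18.5 -24.4 -73.4] [ 33.5  25.5 -58. ]
lowest [73.33269471 75.97887283] side y [-24.35031428  26.21011402]
f292.png
f302.png
s2.png
s4.png
scene0.png
t1.png
t2.png
t3.png
t4.png
t5.png
t6.png
t7.png
t8.png
t9.png
top0.png
w1.png
w2.png
ws3.png
```

{"fn": "carry_out", "kwargs": {"deltas": [{"hand": 0, "linear": [0, 0, 3], "spin": 0}, {"hand": 0, "linear": [0, 0, 6], "spin": 0}, {"hand": 0, "linear": [0, 0, 8], "spin": 0}, {"hand": 0, "linear": [0, 0, 9], "spin": 0}, {"hand": 0, "linear": [0, 0, 9], "spin": 0}]}}

```text
time: 30.88
ee_pos: [0.5023, -0.3548, 0.1183]
ee_rot: [0.0, 0.991, -0.135, 0.0]
contact_force: [-0.4, -0.1, -4.6]
finger_gap: 0.052
grip_force: 30.0
```

{"fn": "carry_out", "kwargs": {"deltas": [{"hand": 0, "linear": [0, 0, 1], "spin": 0}, {"hand": 0, "linear": [0, 0, 2], "spin": 0}, {"hand": 0, "linear": [0, 0, 2], "spin": 0}]}}

```text
time: 31.25
ee_pos: [0.5024, -0.3549, 0.1172]
ee_rot: [0.0, 0.991, -0.135, 0.0]
contact_force: [-2.4, 1.2, 4.8]
finger_gap: 0.0517
grip_force: 30.0
```

It is in contact: the force has turned to 5 N upwards. I'll ease the grip and open.

{"fn": "carry_out", "kwargs": {"deltas": [{"hand": 54.6, "linear": [0, 0, 0], "spin": 0}, {"hand": 54.6, "linear": [0, 0, 0], "spin": 0}, {"hand": 55, "linear": [0, 0, 0], "spin": 0}, {"hand": 56, "linear": [0, 0, 0], "spin": 0}, {"hand": 64, "linear": [0, 0, 0], "spin": 0}, {"hand": 64, "linear": [0, 0, 0], "spin": 0}, {"hand": 80, "linear": [0, 0, 0], "spin": 0}, {"hand": 80, "linear": [0, 0, 0], "spin": 0}]}}

```text
time: 32.25
ee_pos: [0.5023, -0.3549, 0.1162]
ee_rot: [0.0, 0.991, -0.135, -0.0]
contact_force: [-0.2, 0.4, 1.2]
finger_gap: 0.0741
grip_force: 0.0
```

```bash
python3 face.py
```

```text
32.25 [ 0.50232431 -0.35486314  0.1162018 ] [-0.2  0.4  1.2] 0.0
front face: n 1075 dx/dy 0.003 dx/dz 0.0 x at z=-41 30.7 zmax 69.98946677565921
top 544 [-20.4 -25.1 -65.8] [ 26.3  21.8 -61. ]
lowest [67.8429224  69.84504666] side y [-24.49012542  26.40500129]
```

{"fn": "carry_out", "kwargs": {"deltas": [{"hand": 100, "linear": [0, 0, -5], "spin": 0}, {"hand": 100, "linear": [0, 0, -30], "spin": 0}, {"hand": 100, "linear": [0, 0, -80], "spin": 0}, {"hand": 100, "linear": [0, 0, -130], "spin": 0}, {"hand": 100, "linear": [0, 0, -170], "spin": 0}, {"hand": 100, "linear": [0, 0, -170], "spin": 0}, {"hand": 100, "linear": [0, 0, -170], "spin": 0}]}}

```text
time: 33.17
ee_pos: [0.502, -0.3546, 0.2856]
ee_rot: [-0.0, 0.991, -0.135, -0.0]
contact_force: [0.5, 0.4, 0.1]
finger_gap: 0.0948
grip_force: 0.0
```

Run:
```python
from h import *
from bench import env
d=env.get_image("scene");cv2.imwrite("pics/end.png",cv2.resize(d["pixels"][120:340,90:410,::-1],None,fx=2.4,fy=2.4))
C=cloud(d);n=np.array([.509,-.3565]);e=np.array([[.964,.267],[-.267,.964]]);T=(C[...,:2]-n)@e*1000;Z=C[...,2]
m=(Z>.165)&(Z<.19)&(abs(T).max(-1)<45);P=T[m];print("top",m.sum(),np.percentile(P,[2,98],axis=0).round(1),np.median(Z[m]))
print(cv2.minAreaRect(P.astype(np.float32)))
```

```text
top 1069 [[-25.1 -26.1]
 [ 24.6  23.7]] 0.17890496772775472
((-1.4286136627197266, -0.3237323760986328), (52.86634826660156, 54.682533264160156), 89.45626831054688)
```

View pics/end.png

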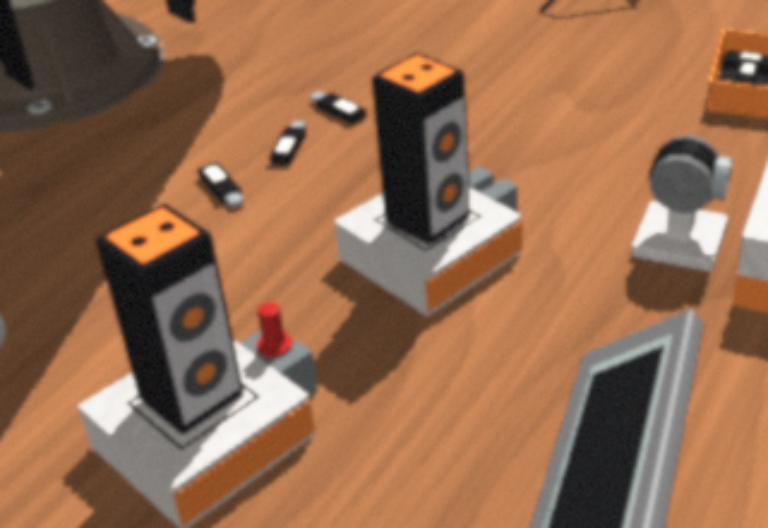

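The speaker stands centred and upright inside the outline, with its front towards the orange edge (crop 195,340). The pin is upright in the notch (272,330), and the second speaker and watch stand look untouched.

```bash
python3 -c "
from bench import env
print(env.sign_off())"
```

```text
the job is handed in; nothing more can be done
None
```

The job is handed in at about 33 s, and sign-off returned no verdict: the marker is parked upright in the notch, and the speaker stands upright within about 2 mm of the free plinth's centre, front to the orange edge, after one short slip back onto the counter while I was tipping it up.

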